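Fill the tumbling-media jar through the spring-closed hopper gate

ROBOT

A 6-joint arm with a two-finger parallel gripper is mounted at the origin on the work surface. World frame = base frame: x ahead of the robot, y to its left, z up, the work surface at z = 0. Lengths are in mm, angles in degrees, forces in N, time in s.
With the tool pointing down it reaches from about 300 to 850 mm from the base axis. Payload 4.2 kg.
Tool frame: the origin (TCP) lies between the finger pads; the fingertips stand 22 mm ahead of it and the grasp point (between the pads) lies 3 mm ahead of it; z points along the fingers, y is the direction in which the jaws open and shut (so a half turn about z gives the same grasp; the last joint's range is limited). The gripper opens to 91 mm and grips with 3 to 60 N. Pads are 32 mm wide; open, the fingers measure 118 mm over their backs; the gripper's body (76 mm by 178 mm) begins 60 mm behind the grasp point.
Start: joints at [-69.041, 18.312, 89.639, -0, 72.044, -1.146], TCP at [216.377, -532.751, 215.776] pointing down, gripper open.
Joint ranges: [-177.97, 177.97], [-48.28, 115.42], [12.27, 149.76], [-77.06, 257.06], [2.81, 150.46], [-146.56, 146.56]. Speed limits (degrees/s): [147.25, 147.25, 180, 180, 180, 180].

INTERFACE

Orientations are given as [roll, pitch, yaw] about the fixed x, y, z axes, in that order (R = Rz(yaw) Ry(pitch) Rx(roll)).
In Python, from workcell import * gives the robot as it stands.
- The arm moves only by the shell command python3 -m jog 'ROWS' [OPENING] [FORCE]. ROWS is text: rows parted by semicolons, each of 6 numbers parted by spaces: the shift along the tool's x, y, z in units of 0.5 m (1.0 is 0.5 m), then the turn, a rotation vector about the tool's x, y, z in units of pi/2 rad (1.0 is pi/2 rad). A call has 1 to 20 rows; each row is the pose to reach, as a shift and turn from the pose measured when the call began, along the tool's axes at that moment; what a row does not reach only later rows make up. A row lasts 1/12 s, in which the tool goes at most 41.7 mm and 7.16 degrees, less where a joint would pass 70% of its speed; a pose out of reach is approached as far as the arm can. A call with a number of a shift or a turn outside -1 to 1 is refused whole. A call with a gripper value outside its range is refused whole. OPENING is the opening, from -1 (shut) to 1 (fully open), set as the call begins (- or left out, the last holds). The fingers move at their own pace and stop on an object; FORCE is the grip in N (left out, the last holds). Time passes only in rows, so rows that repeat a pose let the fingers close. It gives the time, the measured TCP pose, the force and the opening at its end, in the units of the state.
- state(): the state, without advancing time (a new reading comes with each control period).
- grab_frame(name): name is "scene" or "top"; returns the picture (400x640x3 uint8, red, green, blue); there is no depth.
- calibration(name): a dict with "mtx" (3x3 intrinsics, pixels), "distortion" ([k1, k2, p1, p2, k3] as OpenCV has them; the pictures are not rectified), "rvec" (rotation vector, rad) and "tvec" (3), from world to camera coordinates, as OpenCV has them. Camera axes: x right, y down, z forward; pixel columns grow to the right and rows downward; lengths in mm; the calibration is good to about 2 mm. A picture is of the moment at which its call begins. calibration takes no time and is no camera call.
- job_done(): hands the job in, once; it reports no verdict.
Trained networks look in the newest picture that a camera, given by its name, has taken for a name from the list of things; names that differ only in an ending like _2 or _b are one class to them, and where a whole thing is asked for, a point or a joint stands for the part that bears it (a point fixed in the world has none). Each returns a list of dicts, best first, with "confidence" (0 to 1); they miss things now and then, are a little off and sometimes report something else, mostly with a low value. They report only what shows in the picture. A call takes as long as a camera call.
- spot_in(query, camera): "rect" ([left, top, right, bottom] in pixels, round what is visible of it).
- tip_of(query, camera): "location" ([column, row] in pixels: a listed point, or the origin of a listed thing).
The state is a dict: "time_s": time; "qpos": joint angles; "qvel": joint speeds; "effort": joint torques, N m; "ee_pos": TCP position; "ee_rot": TCP orientation; "force": force on the tool from outside, world axes, zero at the start; "torque": the same for the moment, N m; "gripper_width": finger opening in mm.
Only numpy, scipy, OpenCV 4.12 (cv2) and the standard library are available. Lean on these libraries where they do the work, as an engineer would, in place of code of your own. Each camera call takes 0.05 s, during which the arm holds its last target. There are 200 camera calls.

TASK

Pour all eight green ceramic tumbling chips from the scoop into the funnel hopper while its gate stays shut, then stand the empty scoop back down on the bench and let go of it. Then draw the red knob of the spring-closed slide gate out until the yellow pointer stands at the red mark, not running well past it, and keep it there while every chip drops into the jar underneath: you finish still holding the knob at the mark. Leave the jar, the spray can, the die grinder and the blue tray where they stand.

Things in the scene. Friction and masses are not known exactly. Their poses are not given: they have to be found in the camera images.
- station: Fixed filling stand: grey 160 x 160 x 8 mm base plate, two uprights carrying a slide gate with a round steel funnel hopper on top. Origin: underside of the base plate on the funnel's axis, z up; the gate knob is pulled along its -x. Two guide rails (y +-51 mm, tops 109 mm above the bench) run to an end stop at x = -276 mm; the blade sticks out to x = +105 mm when shut.
- hopper_rim (a point): Centre of the funnel's mouth, 160 mm inside diameter, 170 mm above the bench. The funnel narrows at 48 degrees to a 60 mm throat closed by the gate blade at 106 mm; under the gate a short discharge cone ends 78 mm above the bench, 5 mm over the jar's mouth.
- mark (a point): The red mark: a 4 mm wide red line across the white strip on the guide rail at the stand's y = +51 mm, top at 110 mm height. It lies 65 mm farther along the pull than the pointer of the shut gate.
- pointer (a point): Tip of the yellow pointer that travels with the gate, over the same rail as the mark. On the other rail (y = -51 mm) lies the blue spring tube, top 122 mm above the bench.
- gate_travel (a joint): Travel of the slide gate in m: 0 = shut (spring home), growing as the knob is drawn along the stand's -x; 0.065 = pointer at the mark, the 60 mm square port in the blade then lies right under the throat; stop at 0.095. The port begins to open at about 0.005 and closes again past the mark. The spring pulls home with 3 N at 0 and 8 N at the mark (80 N/m).
- gate: Moving part of the slide gate: flat aluminium blade with a square port, crosshead, pointer, and at its outer end the upright red knob. Origin: on the funnel's axis when shut (it travels with the gate), 101 mm above the bench, axes as the stand's.
- knob_grip (a point): On the axis of the upright round red knob at the height to grip it, 142 mm above the bench. The knob is 26 mm in diameter from 127 to 158 mm above the bench, top at 162 mm; with the gate shut it stands 155 mm from the funnel's axis.
- jar: Clear (pale, see-through) plastic jar, 76 mm outside and 70 mm inside diameter, 65 mm tall, floor 4 mm; stands on the base plate under the spout. Origin: centre of its underside, z up.
- scoop: Aluminium scoop, about 0.2 kg: flat-floored open bowl 130 x 66 mm (x, y), floor 3 mm, walls 38 mm high falling to 17 mm at the nose (+x end), which has no wall. Origin: centre of its underside, z up. A strap from both side walls at x = +6 mm and a post at the back carry the grip bar over the bowl. The chips start to slide at 16 to 23 degrees of slope.
- scoop_grip (a point): Centre of the black grip bar: x = -25 mm, 78 mm above the scoop's underside. The bar is 75 mm long (along x), 16 mm wide (y), 20 mm tall; 47 mm of it between post and strap is free for the fingers.
- scoop_nose (a point): Middle of the nose edge of the scoop's floor: x = +65 mm, 3 mm above its underside.
- media0: Green ceramic tumbling chip: three-sided prism, 19 mm sides, 15 mm thick, 10 g, lying loose in the scoop. Origin: centre of one triangular end face (the lower one at the start).
- media1: Green ceramic tumbling chip: three-sided prism, 19 mm sides, 15 mm thick, 10 g, lying loose in the scoop. Origin: centre of one triangular end face (the lower one at the start).
- media2: Green ceramic tumbling chip: three-sided prism, 19 mm sides, 15 mm thick, 10 g, lying loose in the scoop. Origin: centre of one triangular end face (the lower one at the start).
- media3: Green ceramic tumbling chip: three-sided prism, 19 mm sides, 15 mm thick, 10 g, lying loose in the scoop. Origin: centre of one triangular end face (the lower one at the start).
- media4: Green ceramic tumbling chip: three-sided prism, 19 mm sides, 15 mm thick, 10 g, lying loose in the scoop. Origin: centre of one triangular end face (the lower one at the start).
- media5: Green ceramic tumbling chip: three-sided prism, 19 mm sides, 15 mm thick, 10 g, lying loose in the scoop. Origin: centre of one triangular end face (the lower one at the start).
- media6: Green ceramic tumbling chip: three-sided prism, 19 mm sides, 15 mm thick, 10 g, lying loose in the scoop. Origin: centre of one triangular end face (the lower one at the start).
- media7: Green ceramic tumbling chip: three-sided prism, 19 mm sides, 15 mm thick, 10 g, lying loose in the scoop. Origin: centre of one triangular end face (the lower one at the start).
- spray_can: Bystander: yellow spray can with a white label and pale top, 52 mm diameter, 140 mm tall, standing. Origin: centre of its underside.
- die_grinder: Bystander: steel air die grinder, about 180 mm long (x), 36 mm thick, 41 mm tall over its lever, lying. Origin: underside, near its middle.
- clip_tray: Bystander: blue plastic tray 100 x 70 x 30 mm. Origin: centre of its underside.

How it is judged:
By the outcome, as a careful person would: the job done as asked, in the order asked, and still so for the second after the job is handed in, while the arm keeps its last pose, push and grip.
It also fails if it takes over 70 s, if anything falls off the work surface, if the arm or the gripper's body presses on something with over 40 N, if the wrist force passes 120 N, or if a joint passes its speed limit or range.

## Working session

There is one attempt and no reset: what is moved stays moved. The work goes in short steps, Python scripts to look and compute and a shell command to move; the robot and the scene stay as the last step left them, time stands still between calls to the robot, and variables do not carry over. Pictures are saved under pics/ and viewed, about 8 in all and at most 12, crops included, and the job is handed in when it is done.

```bash
mkdir -p pics; ls
cat > h.py <<'E'
from workcell import *
import numpy as np, cv2
from scipy.spatial.transform import Rotation as R
def ray(cam,px):
    c=calibration(cam);K=np.array(c["mtx"],float);D=np.array(c["distortion"],float)
    u=cv2.undistortPoints(np.array([[px]],float),K,D)[0,0]
    M=cv2.Rodrigues(np.array(c["rvec"],float))[0];t=np.array(c["tvec"],float).ravel()
    return -M.T@t, M.T@np.array([u[0],u[1],1])
def atz(cam,px,z):
    o,d=ray(cam,px);return o+d*(z-o[2])/d[2]
def proj(cam,P):
    c=calibration(cam)
    return cv2.projectPoints(np.array([P],float).reshape(-1,1,3),np.array(c["rvec"],float),np.array(c["tvec"],float),np.array(c["mtx"],float),np.array(c["distortion"],float))[0].reshape(-1,2)
def shot(cam,name):
    f=grab_frame(cam);cv2.imwrite(f"pics/{name}.png",f[:,:,::-1]);return f
E
python3 - <<'E'
from h import *
shot("scene","s0");shot("top","t0")
s=state();print(s["ee_rot"],s["gripper_width"],s["force"])
for c in("scene","top"):
    print(c,ray(c,(320,200))[0].round())
hs=dict(hopper_rim=170,mark=110,pointer=110,knob_grip=142,scoop_grip=78,scoop_nose=3,scoop=0,station=0,jar=8,spray_can=0,die_grinder=0,clip_tray=0)
for q,z in hs.items():
  for c in("scene","top"):
    r=tip_of(q,c)
    for x in r[:2]: print(q,c,round(x["confidence"],2),np.round(x["location"]),atz(c,x["location"],z).round())
E
```

```text
pics
[-1.79908526e+02 -1.84953738e-03  2.21045014e+01] 91.38957993965278 [0.39123345 0.30213669 0.41414821]
scene [1238. -247.  783.]
top [ 495.  -12. 1110.]
hopper_rim scene 0.77 [333. 181.] [556.  12. 170.]
hopper_rim top 0.57 [310. 190.] [549.  16. 170.]
mark scene 0.81 [420. 213.] [648. 177. 110.]
mark top 0.58 [238. 146.] [647. 181. 110.]
mark top 0.29 [312. 192.] [547.  14. 110.]
pointer scene 0.97 [391. 216.] [636. 116. 110.]
pointer scene 0.3 [389. 292.] [814.  29. 110.]
pointer top 0.84 [267. 152.] [634. 115. 110.]
pointer top 0.33 [239. 146.] [648. 178. 110.]
knob_grip scene 0.59 [409. 187.] [595. 173. 142.]
knob_grip top 0.85 [245. 166.] [601. 159. 142.]
scoop_grip scene 0.87 [192. 251.] [ 575. -301.   78.]
scoop_grip top 0.82 [451. 189.] [ 563. -305.   78.]
scoop_nose scene 0.57 [238. 263.] [ 572. -213.    3.]
scoop_nose top 0.84 [406. 180.] [ 587. -217.    3.]
scoop_nose top 0.17 [427. 194.] [ 555. -269.    3.]
scoop scene 0.98 [209. 268.] [ 566. -276.    0.]
scoop top 0.81 [433. 190.] [ 565. -283.    0.]
station scene 0.95 [332. 234.] [549.  16.   0.]
station scene 0.27 [222. 265.] [ 565. -248.    0.]
station top 0.55 [310. 194.] [547.  20.   0.]
jar scene 0.8 [329. 235.] [560.   5.   8.]
jar top 0.3 [428. 182.] [ 584. -270.    8.]
spray_can scene 0.64 [286. 193.] [375. -49.   0.]
spray_can top 0.61 [341. 266.] [373. -58.   0.]
die_grinder top 0.88 [293. 115.] [744.  67.   0.]
die_grinder top 0.73 [419. 191.] [ 560. -248.    0.]
clip_tray scene 0.85 [278. 317.] [ 733. -163.    0.]
clip_tray top 0.67 [416. 192.] [ 558. -242.    0.]
clip_tray top 0.64 [390. 124.] [ 726. -175.    0.]
```

Run:
```python
import cv2,numpy as np
t=cv2.imread("pics/t0.png");cv2.imwrite("pics/t0c.png",cv2.resize(t[70:310,170:500],None,fx=2.4,fy=2.4,interpolation=cv2.INTER_CUBIC))
s=cv2.imread("pics/s0.png");cv2.imwrite("pics/s0c.png",cv2.resize(s[100:350,130:510],None,fx=2.1,fy=2.1,interpolation=cv2.INTER_CUBIC))
```

```text
(no output)
```

View pics/t0c.png

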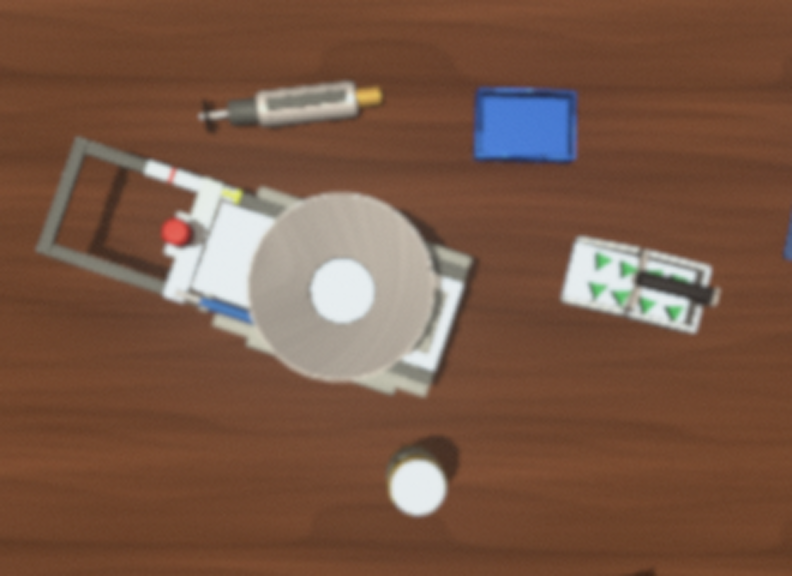

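View pics/s0c.png

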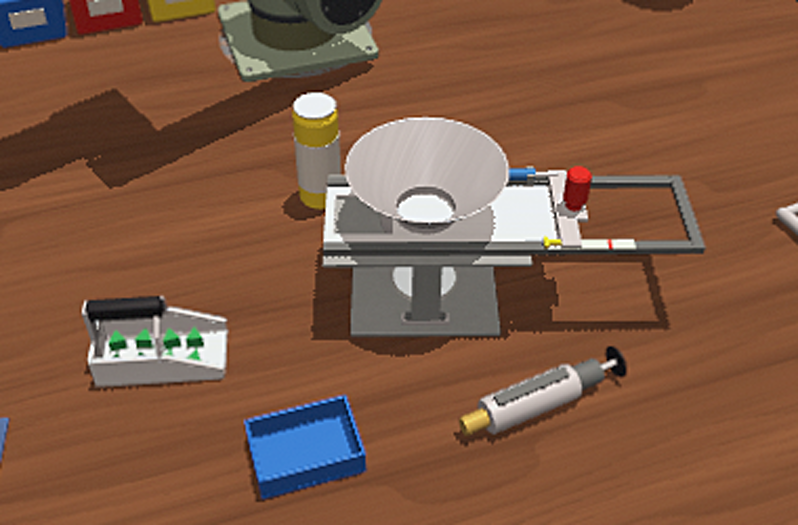

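The top crop shows the funnel centre at about full-frame (313,190), the knob at (243,167) and the mark at (242,143). The scoop bar runs from (435,188) to (468,194) with the nose toward +y, and eight chips lie in the scoop. The scene view agrees, and the can stands near the funnel's robot side. Next I fit the poses.

```bash
cat > fit.py <<'E'
from h import *
from scipy.optimize import least_squares
def fit(obs,x0):
    def f(p):
        c,s=np.cos(p[2]),np.sin(p[2]);r=[]
        for cam,l,px,w in obs:
            P=[p[0]+c*l[0]-s*l[1],p[1]+s*l[0]+c*l[1],l[2]]
            r+=list((proj(cam,P)[0]-px)*w)
        return r
    q=least_squares(f,x0,loss="soft_l1");return q.x,np.round(f(q.x),1)
E
python3 - <<'E'
from fit import *
st=[("scene",(0,0,170),(333,181),1),("top",(0,0,170),(311.5,190),1),("scene",(-155,0,142),(407,189),1),("top",(-155,0,142),(244,166.5),1),
("scene",(-155,0,162),(405.5,182),1),("top",(-155,0,162),(243.3,166.5),1)]
p,r=fit(st,[552,14,-1.88]);print("station",p[:2],np.degrees(p[2]),r)
sc=[("scene",(-25,0,78),(192,251),1),("top",(-25,0,78),(451,189),1),("scene",(65,0,3),(238,263),1),("top",(65,0,3),(406,180),1),("scene",(0,0,0),(209,268),1),("top",(0,0,0),(433,190),1),("top",(12.5,0,88),(435,188),1),("top",(-62.5,0,88),(467.5,193.5),1)]
q,r=fit(sc,[565,-280,1.35]);print("scoop",q[:2],np.degrees(q[2]),r)
for a,b in((12.5,0),(-62.5,0)):
    pass
A=atz("top",(435,188),88);B=atz("top",(467.5,193.5),88);print("bar",A,B,np.degrees(np.arctan2(*(A-B)[1::-1])))
g=q[:2]+R.from_euler("z",q[2]).apply([-25,0,0])[:2];print("grip",g)
pull=-np.array([np.cos(p[2]),np.sin(p[2])]);n=np.array([-np.sin(p[2]),np.cos(p[2])])
for nm,v in(("mark",(647,179)),("pointer",(635,115.5))):print(nm,(np.array(v)-p[:2])@pull,(np.array(v)-p[:2])@n)
E
cat > go.py <<'E'
# go.py x y z roll pitch yaw -> row relative to present pose (linear+rotvec)
import sys;from h import *
s=state();v=np.array(sys.argv[1:],float)
R0=R.from_euler("xyz",s["ee_rot"],degrees=True);R1=R.from_euler("xyz",v[3:],degrees=True)
d=R0.inv().apply(v[:3]-s["ee_pos"]);w=(R0.inv()*R1).as_rotvec()
print("row",np.round(d/500,4),np.round(w/(np.pi/2),4),"rows needed",np.linalg.norm(d)/41.7,np.degrees(np.linalg.norm(w))/7.16)
E
```

```text
station [550.36253905  12.97280669] -107.91492199418593 [-0.2 -2.  -0.1 -0.8 -2.7 -0.1 -0.   0.1 -0.  -0.2 -1.  -0.9]
scoop [ 564.606887   -279.02002094] 79.56328379914918 [-2.1 -5.1 -1.1  0.9 -0.5  1.6 -0.5  4.4 -0.9  0.4 -2.  -0.3 -0.  -1.7
 -0.2 -0.6]
bar [ 563.08515842 -266.85986905   88.        ] [ 551.89646013 -340.92923116   88.        ] 81.41001259356959
grip [ 560.07815202 -303.60641066]
mark 187.70336458689533 40.881226757756615
pointer 123.59095173088507 48.995936720564266
```

```bash
python3 go.py 558.5 -304 170 180 0 80.5
```

```text
row [ 0.8061 -0.1664  0.0915] [ 0.      0.     -0.6489] rows needed 9.930211705439032 8.156194531543862
```

```bash
python3 -m jog '0.806 -0.166 0.09 0 0 -0.649;0.806 -0.166 0.09 0 0 -0.649;0.806 -0.166 0.09 0 0 -0.649;0.806 -0.166 0.09 0 0 -0.649;0.806 -0.166 0.09 0 0 -0.649;0.806 -0.166 0.09 0 0 -0.649;0.806 -0.166 0.09 0 0 -0.649;0.806 -0.166 0.09 0 0 -0.649;0.806 -0.166 0.09 0 0 -0.649;0.806 -0.166 0.09 0 0 -0.649;0.806 -0.166 0.09 0 0 -0.649;0.806 -0.166 0.09 0 0 -0.649;0.806 -0.166 0.09 0 0 -0.649'
python3 - <<'E'
from h import *
s=state();print(s["ee_pos"],s["ee_rot"],s["qpos"])
f=shot("scene","s1");c=f[190:320,130:290,::-1];cv2.imwrite("pics/s1c.png",cv2.resize(c,None,fx=4.5,fy=4.5,interpolation=cv2.INTER_CUBIC))
E
python3 go.py 558.5 -304 81 180 0 80.5
```

```text
time_s: 2.38
ee_pos: [558.1, -304.3, 170.5]
ee_rot: [-179.9, 0.0, 80.5]
force: [0.1, -0.6, -0.2]
gripper_width: 91.2
[ 558.12106906 -304.27765929  170.51676344] [-1.79943805e+02  2.33906077e-02  8.05460488e+01] [-2.96133169e+01  2.54544403e+01  8.51406257e+01 -4.41326784e-02
  6.94496308e+01 -2.01438461e+01]
row [0.0019 0.0014 0.1796] [-0.0004  0.0003 -0.0002] rows needed 2.1538393482366036 0.006294327412921307
```

View pics/s1c.png

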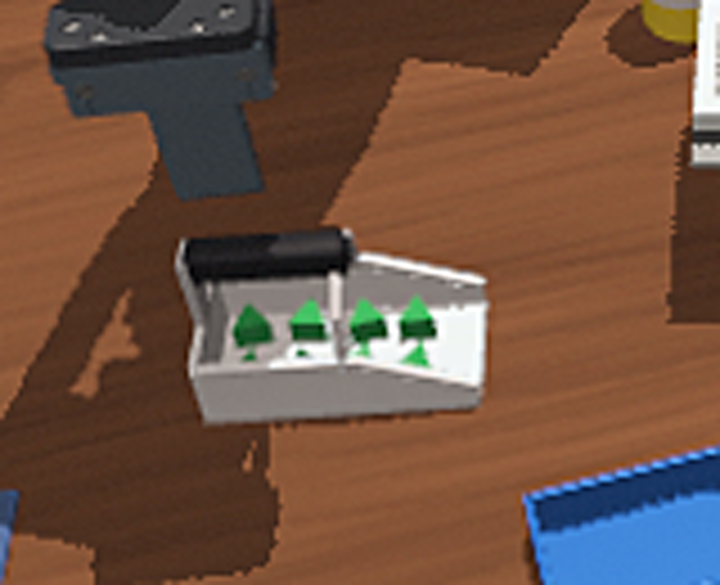

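```bash
python3 -m jog '0 0 0.08 0 0 0;0 0 0.14 0 0 0;0.001 0 0.179 0 0 0;0.001 0 0.179 0 0 0;0.001 0 0.179 0 0 0' && python3 -m jog '0 0 0 0 0 0;0 0 0 0 0 0;0 0 0 0 0 0;0 0 0 0 0 0;0 0 0 0 0 0;0 0 0 0 0 0;0 0 0 0 0 0;0 0 0 0 0 0;0 0 0 0 0 0;0 0 0 0 0 0' -1 45
python3 - <<'E'
from h import *
s=state();print(s["ee_pos"],s["ee_rot"],s["force"])
E
```

```text
time_s: 2.85
ee_pos: [556.4, -305.3, 81.2]
ee_rot: [-179.9, 0.0, 80.4]
force: [0.5, 0.1, 0.4]
gripper_width: 91.1
time_s: 3.68
ee_pos: [556.6, -305.3, 81.1]
ee_rot: [-179.9, 0.0, 80.4]
force: [1.9, 0.1, 1.3]
gripper_width: 27.0
[ 556.57608849 -305.25128564   81.14447364] [-1.79897643e+02  1.33796547e-03  8.03667731e+01] [1.85220343 0.1455579  1.32269531]
```

```bash
python3 -m jog '0 0 0 0 0 0;0 0 0 0 0 0;0 0 0 0 0 0;0 0 0 0 0 0;0 0 0 0 0 0' -1 45
python3 -m jog '0 0 -0.01 0 0 0;0 0 -0.03 0 0 0;0 0 -0.05 0 0 0;0 0 -0.08 0 0 0;0 0 -0.11 0 0 0;0 0 -0.14 0 0 0;0 0 -0.17 0 0 0;0 0 -0.20 0 0 0;0 0 -0.23 0 0 0;0 0 -0.26 0 0 0;0 0 -0.29 0 0 0;0 0 -0.32 0 0 0;0 0 -0.34 0 0 0;0 0 -0.35 0 0 0;0 0 -0.35 0 0 0'
python3 - <<'E'
from h import *
f=shot("scene","s2");c=f[100:320,130:390,::-1];cv2.imwrite("pics/s2c.png",cv2.resize(c,None,fx=2.5,fy=2.5,interpolation=cv2.INTER_CUBIC))
p=np.array([550.4,13]);u=np.array([np.cos(np.radians(80.4)),np.sin(np.radians(80.4))])
# grip TCP for nose at -35 mm back from the centre, z=182, at tilt
for th in (0,10,20,30,40,50):
    t=np.radians(th);c,s=np.cos(t),np.sin(t)
    # nose relative to TCP in scoop frame (x fwd, z up): 90, -78
    dx=90*c-78*s;dz=-90*s-78*c
    g=p+u*(-35-dx);print(th,g.round(1),round(185-dz,1),"fwd",round(-35-dx,1))
E
```

```text
time_s: 4.1
ee_pos: [556.4, -305.2, 81.0]
ee_rot: [-179.9, -0.0, 80.4]
force: [0.6, -0.7, -0.5]
gripper_width: 15.4
time_s: 5.35
ee_pos: [557.2, -305.5, 257.7]
ee_rot: [180.0, 0.1, 80.4]
force: [0.1, 0.3, -2.5]
gripper_width: 16.0
0 [ 529.6 -110.2] 263.0 fwd -125.0
10 [532.  -95.5] 277.4 fwd -110.1
20 [534.9 -78.6] 289.1 fwd -92.9
30 [538.1 -59.9] 297.5 fwd -73.9
40 [541.4 -40.1] 302.6 fwd -53.8
50 [544.9 -19.6] 304.1 fwd -33.1
```

View pics/s2c.png

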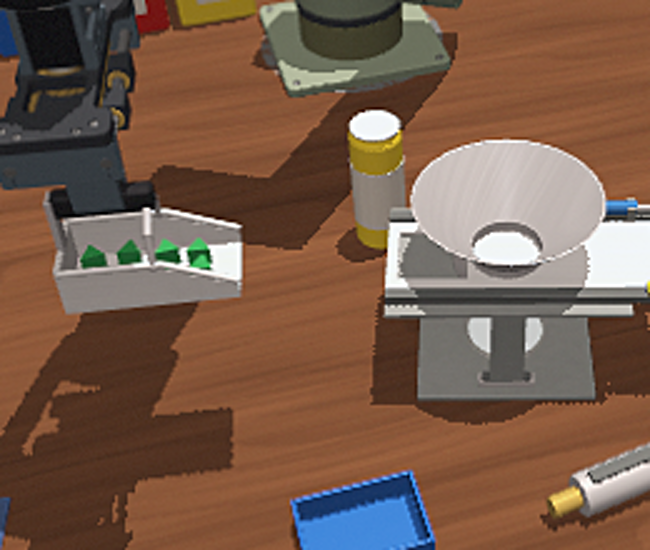

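Scoop lifted level with all four visible far-row chips in it (crop ~(90-200,250)). I carry it gently to the hopper.

```bash
python3 -m jog '0.008 -0.002 -0.001 0 0 0;0.022 -0.007 -0.002 0 0 0;0.044 -0.014 -0.004 0 0 0;0.07 -0.022 -0.007 0 0 0;0.1 -0.032 -0.009 0 0 0;0.13 -0.041 -0.012 0 0 0;0.16 -0.051 -0.015 0 0 0;0.19 -0.06 -0.018 0 0 0;0.22 -0.07 -0.02 0 0 0;0.25 -0.079 -0.023 0 0 0;0.28 -0.089 -0.026 0 0 0;0.308 -0.097 -0.029 0 0 0;0.332 -0.105 -0.031 0 0 0;0.352 -0.111 -0.033 0 0 0;0.366 -0.116 -0.034 0 0 0;0.374 -0.118 -0.035 0 0 0;0.376 -0.119 -0.035 0 0 0;0.376 -0.119 -0.035 0 0 0'
cat > plan.py <<'E'
import sys;from h import *
s=state();R0=R.from_euler("xyz",s["ee_rot"],degrees=True);x=R0.apply([1,0,0]);yaw=np.arctan2(x[1],x[0]);th0=-np.degrees(np.arcsin(x[2]));th0=-th0 if 0 else th0
print(s["ee_pos"].round(1) if hasattr(s["ee_pos"],"round") else s["ee_pos"],"yaw",np.degrees(yaw),"tilt",th0,s["qpos"])
p=np.array([550.4,13]);u=np.array([np.cos(yaw),np.sin(yaw)]);back=float(sys.argv[1]);nz=float(sys.argv[2])
for th in map(float,sys.argv[3:]):
    t=np.radians(th);c,q=np.cos(t),np.sin(t);dx=90*c-78*q;dz=-90*q-78*c
    T=np.append(p+u*(-back-dx),nz-dz);d=R0.inv().apply(T-s["ee_pos"])/500
    print(th,d.round(3),"0 %.3f 0"%(-(th-th0)/90))
E
python3 plan.py 35 187 4 8 12 16 20 24 28 32 36 40 44 48
```

```text
time_s: 6.9
ee_pos: [529.7, -110.1, 273.9]
ee_rot: [-179.9, 0.0, 80.4]
force: [0.3, 0.2, -2.4]
gripper_width: 15.5
[ 529.7 -110.1  273.9] yaw 80.37026788389484 tilt 0.03269240983338246 [-1.29325414e+01  1.34646872e+01  8.80643078e+01 -3.82618761e-02
  7.85533881e+01 -3.29516499e+00]
4.0 [ 0.011 -0.     0.006] 0 -0.044 0
8.0 [ 0.023 -0.    -0.006] 0 -0.089 0
12.0 [ 0.036 -0.    -0.016] 0 -0.133 0
16.0 [ 0.05  -0.    -0.026] 0 -0.177 0
20.0 [ 0.064 -0.    -0.034] 0 -0.222 0
24.0 [ 0.079 -0.    -0.042] 0 -0.266 0
28.0 [ 0.094 -0.    -0.048] 0 -0.311 0
32.0 [ 0.11  -0.    -0.054] 0 -0.355 0
36.0 [ 0.126 -0.    -0.058] 0 -0.400 0
40.0 [ 0.142 -0.    -0.061] 0 -0.444 0
44.0 [ 0.158 -0.    -0.063] 0 -0.489 0
48.0 [ 0.175 -0.    -0.064] 0 -0.533 0
```

```bash
python3 -m jog '0.005 0 0.002 0 -0.022 0;0.017 0 0 0 -0.067 0;0.030 0 -0.011 0 -0.111 0;0.043 0 -0.021 0 -0.155 0;0.057 0 -0.030 0 -0.2 0;0.064 0 -0.034 0 -0.222 0;0.068 0 -0.036 0 -0.233 0;0.072 0 -0.038 0 -0.245 0;0.075 0 -0.040 0 -0.255 0;0.079 0 -0.042 0 -0.266 0;0.083 0 -0.044 0 -0.278 0;0.087 0 -0.045 0 -0.289 0;0.094 0 -0.048 0 -0.311 0;0.094 0 -0.048 0 -0.311 0;0.094 0 -0.048 0 -0.311 0;0.094 0 -0.048 0 -0.311 0;0.094 0 -0.048 0 -0.311 0;0.094 0 -0.048 0 -0.311 0'
python3 plan.py 35 185 30 33 36 40 44 48
python3 - <<'E'
from h import *
f=shot("scene","s3");c=f[80:300,200:480,::-1];g=shot("top","t3")[110:270,230:430,::-1]
c=cv2.resize(c,(509,400));g=cv2.resize(g,(500,400))[:, :280];cv2.imwrite("pics/s3c.png",np.hstack([c,g]))
E
```

```text
time_s: 8.4
ee_pos: [537.5, -64.1, 298.1]
ee_rot: [-179.9, 28.0, 80.4]
force: [0.0, 1.1, -2.5]
gripper_width: 15.3
[537.5 -64.1 298.1] yaw 80.373356072284 tilt 28.01214520397024 [  7.95505682  16.637172    85.80614147 -26.61056253  87.10187149
  21.22772546]
30.0 [ 0.008 -0.    -0.003] 0 -0.022 0
33.0 [ 0.017 -0.    -0.012] 0 -0.055 0
36.0 [ 0.026 -0.    -0.02 ] 0 -0.089 0
40.0 [ 0.039 -0.    -0.031] 0 -0.133 0
44.0 [ 0.052 -0.    -0.04 ] 0 -0.178 0
48.0 [ 0.067 -0.    -0.049] 0 -0.222 0
```

View pics/s3c.png

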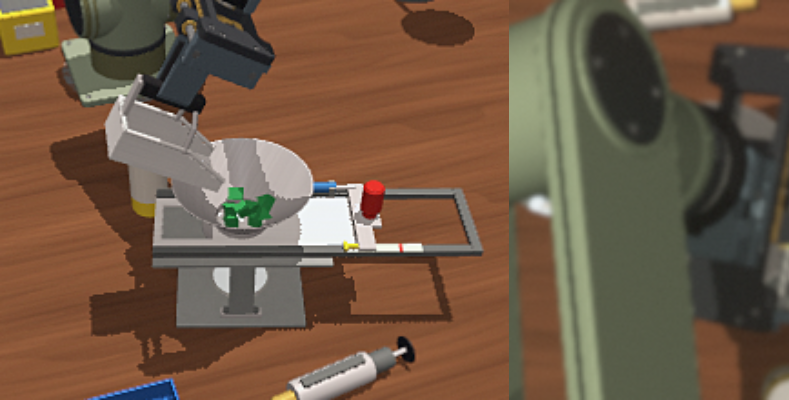

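Chips sit in the hopper throat (crop ~(245,208)), and the scoop's inside is hidden. I tilt further to empty it for certain.

```bash
python3 -m jog '0.012 0 -0.007 0 -0.04 0;0.026 0 -0.02 0 -0.089 0;0.039 0 -0.031 0 -0.133 0;0.052 0 -0.04 0 -0.178 0;0.067 0 -0.049 0 -0.222 0;0.067 0 -0.049 0 -0.222 0;0.067 0 -0.049 0 -0.222 0;0.067 0 -0.049 0 -0.222 0;0.067 0 -0.049 0 -0.222 0;0.067 0 -0.049 0 -0.222 0;0.067 0 -0.049 0 -0.222 0;0.067 0 -0.049 0 -0.222 0'
python3 plan.py 35 195 40 32 24 16 8 0
python3 go.py 529.7 -110.1 275 180 0 80.4
```

```text
time_s: 9.5
ee_pos: [544.2, -24.1, 304.5]
ee_rot: [-180.0, 48.0, 80.3]
force: [0.9, -1.0, -1.9]
gripper_width: 15.6
[544.2 -24.1 304.5] yaw 80.3020170493134 tilt 47.95035260821137 [ 19.53927268  23.68575286  84.50857409 -40.83173812  97.80040836
  33.20985812]
40.0 [-0.034 -0.     0.013] 0 0.088 0
32.0 [-0.05  -0.     0.042] 0 0.177 0
24.0 [-0.062 -0.     0.073] 0 0.266 0
16.0 [-0.069 -0.     0.106] 0 0.355 0
8.0 [-0.072 -0.     0.139] 0 0.444 0
0.0 [-0.07  -0.     0.172] 0 0.533 0
row [-0.073   0.0004  0.169 ] [-0.0007  0.5328 -0.0011] rows needed 2.2070901109613827 6.69699281985967
```

```bash
python3 -m jog '-0.034 0 0.013 0 0.05 0;-0.034 0 0.013 0 0.088 0;-0.042 0 0.028 0 0.133 0;-0.05 0 0.042 0 0.177 0;-0.056 0 0.058 0 0.222 0;-0.062 0 0.073 0 0.266 0;-0.066 0 0.09 0 0.311 0;-0.069 0 0.106 0 0.355 0;-0.071 0 0.123 0 0.4 0;-0.072 0 0.139 0 0.444 0;-0.072 0 0.156 0 0.489 0;-0.07 0 0.172 0 0.533 0;-0.07 0 0.172 0 0.533 0'
python3 go.py 556.5 -305.3 262 180 0 80.4
```

```text
time_s: 10.58
ee_pos: [527.8, -113.6, 272.1]
ee_rot: [-179.9, 0.0, 80.0]
force: [-0.3, -1.0, -1.0]
gripper_width: 15.9
row [-0.3677  0.123   0.02  ] [-0.0016  0.0002 -0.0042] rows needed 4.6551208561791295 0.05622468665430238
```

```bash
python3 -m jog '-0.05 0.016 0 0 0 0;-0.11 0.036 0 0 0 0;-0.18 0.06 0.01 0 0 0;-0.25 0.084 0.02 0 0 0;-0.31 0.104 0.02 0 0 0;-0.355 0.119 0.02 0 0 0;-0.368 0.123 0.02 0 0 0;-0.368 0.123 0.02 0 0 0;-0.368 0.123 0.02 0 0 0'
python3 go.py 556.5 -305.3 82 180 0 80.4
python3 - <<'E'
from h import *
print(state()["force"])
f=shot("scene","s4");c=f[140:290,120:400,::-1];g=shot("top","t4")[150:230,270:370,::-1]
cv2.imwrite("pics/s4c.png",np.hstack([cv2.resize(c,None,fx=2,fy=2,interpolation=2),cv2.resize(g,None,fx=2.3,fy=3.75,interpolation=2)]))
E
```

```text
time_s: 11.33
ee_pos: [556.3, -304.5, 261.9]
ee_rot: [-179.8, -0.0, 80.0]
force: [0.2, -0.0, -1.9]
gripper_width: 15.6
row [-0.0016  0.002   0.3599] [-0.0023 -0.0001 -0.0041] rows needed 4.315337285316543 0.059351880774015195
[ 0.21829692 -0.01528017 -1.88612045]
```

View pics/s4c.png

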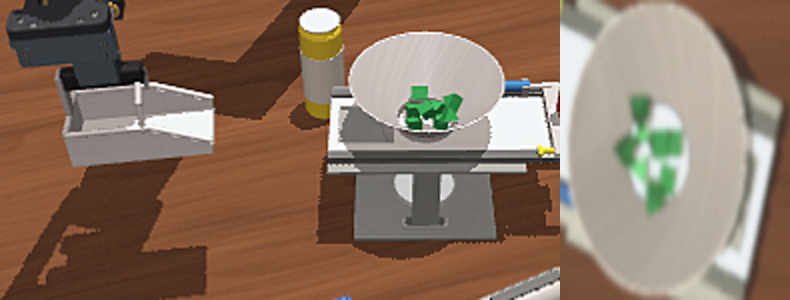

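The scoop is empty (the 1.9 N load is its own weight) and the chips are heaped in the throat. I set the scoop down.

```bash
python3 -m jog '0 0 0.03 0 0 0;0 0 0.08 0 0 0;0 0 0.14 0 0 0;0 0 0.2 0 0 0;0 0 0.26 0 0 0;0 0 0.31 0 0 0;0 0 0.34 0 0 0;0 0 0.352 0 0 0;0 0 0.356 0 0 0;0 0 0.36 0 0 0;0 0 0.361 0 0 0;0 0 0.361 0 0 0'
```

```text
time_s: 12.43
ee_pos: [556.6, -303.9, 83.2]
ee_rot: [-180.0, 0.1, 80.1]
force: [-0.3, 0.8, -1.6]
gripper_width: 15.7
```

```bash
python3 -m jog '0 0 0.002 0 0 0;0 0 0.004 0 0 0;0 0 0.005 0 0 0;0 0 0.005 0 0 0'; python3 -c "
from h import *;print(state()['force'])"
```

```text
time_s: 12.77
ee_pos: [556.8, -304.0, 81.0]
ee_rot: [-180.0, 0.1, 80.1]
force: [0.3, -0.2, -0.7]
gripper_width: 15.7
[ 0.2931559  -0.18262407 -0.68949326]
```

```bash
python3 -m jog '0 0 0 0 0 0;0 0 0 0 0 0;0 0 0 0 0 0;0 0 0 0 0 0;0 0 0 0 0 0;0 0 0 0 0 0;0 0 0 0 0 0;0 0 0 0 0 0;0 0 0 0 0 0;0 0 0 0 0 0;0 0 -0.03 0 0 0;0 0 -0.1 0 0 0;0 0 -0.18 0 0 0;0 0 -0.26 0 0 0;0 0 -0.34 0 0 0;0 0 -0.34 0 0 0' 1
python3 go.py 597.9 160.5 250 180 0 72
```

```text
time_s: 14.1
ee_pos: [560.2, -305.7, 260.7]
ee_rot: [179.1, 0.4, 80.1]
force: [1.6, -0.3, 0.9]
gripper_width: 91.3
row [ 0.9317 -0.086   0.0137] [0.0105 0.0036 0.0902] rows needed 11.219605282818772 1.1420174827445984
```

```bash
python3 -m jog '0.08 0 0 0 0 0.045;0.16 0 0 0 0 0.09;0.24 -0.02 0 0.01 0.004 0.09;0.32 -0.03 0 0.01 0.004 0.09;0.4 -0.04 0 0.01 0.004 0.09;0.48 -0.05 0 0.01 0.004 0.09;0.56 -0.06 0 0.01 0.004 0.09;0.64 -0.07 0 0.01 0.004 0.09;0.72 -0.08 0 0.01 0.004 0.09;0.8 -0.086 0 0.01 0.004 0.09;0.88 -0.086 0.01 0.01 0.004 0.09;0.932 -0.086 0.014 0.01 0.004 0.09;0.932 -0.086 0.014 0.01 0.004 0.09;0.932 -0.086 0.014 0.01 0.004 0.09' 0.2 45
python3 - <<'E'
from h import *
f=shot("scene","s5");c=f[60:300,140:480,::-1];cv2.imwrite("pics/s5c.png",cv2.resize(c,None,fx=2.3,fy=2.3,interpolation=2))
for q,z in(("knob_grip",142),("pointer",110),("scoop",0)):
    for x in tip_of(q,"scene")[:2]: print(q,x["confidence"],x["location"],atz("scene",x["location"],z).round(1))
print(proj("scene",[598,160.5,142]))
E
python3 go.py 597.9 160.5 149 180 0 72
```

```text
time_s: 15.27
ee_pos: [597.7, 161.8, 249.1]
ee_rot: [180.0, 0.0, 72.2]
force: [-0.1, -0.2, 0.4]
gripper_width: 54.4
knob_grip 0.76 [402.6, 187.5] [592.7 159.1 142. ]
knob_grip 0.48 [238.3, 260.6] [ 685.4 -217.6  142. ]
pointer 0.85 [391.8, 215.2] [634.9 117.7 110. ]
scoop 0.89 [209.5, 265.4] [ 557.  -274.8    0. ]
[[404.27380273 188.91468585]]
row [ 0.0022 -0.001   0.2022] [ 0.0007 -0.0003 -0.0008] rows needed 2.4245899796851784 0.014365941598706957
```

View pics/s5c.png

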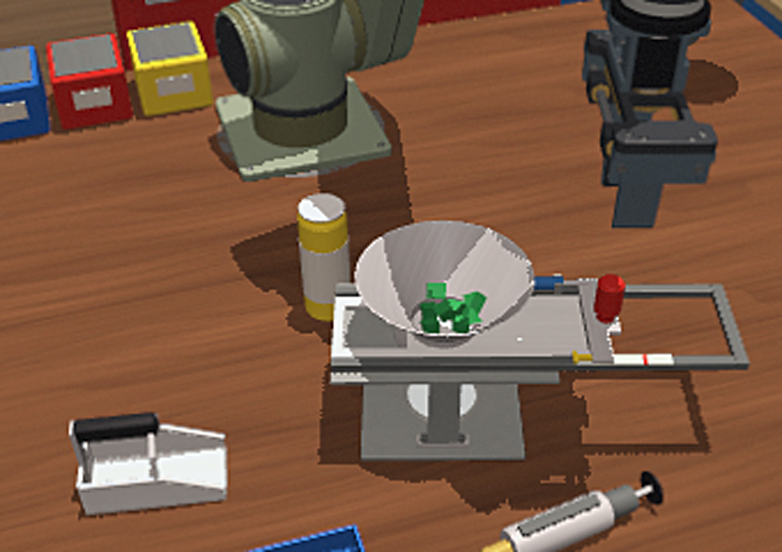

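Scoop stands empty at crop (150,465). The knob at crop (610,300), full-frame (405,190), matches the predicted (404,189). Descending and closing.

```bash
python3 -m jog '0 0 0.06 0 0 0;0 0 0.12 0 0 0;0 0 0.16 0 0 0;0 0 0.18 0 0 0;0 0 0.192 0 0 0;0 0 0.2 0 0 0;0 0 0.2 0 0 0' && python3 -m jog '0 0 0 0 0 0;0 0 0 0 0 0;0 0 0 0 0 0;0 0 0 0 0 0;0 0 0 0 0 0;0 0 0 0 0 0;0 0 0 0 0 0;0 0 0 0 0 0' -1 45
python3 -c "
from h import *;s=state();print(s['force'],s['ee_pos'])"
```

```text
time_s: 16.05
ee_pos: [598.5, 158.9, 150.5]
ee_rot: [179.9, -0.1, 71.9]
force: [0.0, 0.1, -0.7]
gripper_width: 55.2
time_s: 16.72
ee_pos: [597.6, 159.4, 151.0]
ee_rot: [180.0, -0.1, 71.9]
force: [-4.5, 1.6, 5.4]
gripper_width: 24.2
[-4.49472594  1.58093785  5.39664552] [597.56431267 159.43335919 150.98040682]
```

```bash
python3 -m jog '0 -0.002 0 0 0 0;0 -0.002 0 0 0 0;0 -0.002 0 0 0 0;0 -0.002 0 0 0 0'
python3 - <<'E'
from h import *
s=state();print(s['force'],s['ee_pos'])
f=shot("scene","s6");c=f[120:240,300:480,::-1];cv2.imwrite("pics/s6c.png",cv2.resize(c,None,fx=4,fy=4,interpolation=2))
E
```

```text
time_s: 17.05
ee_pos: [597.5, 159.5, 151.0]
ee_rot: [179.9, -0.1, 71.9]
force: [1.2, -1.1, 1.2]
gripper_width: 24.0
[ 1.18658806 -1.13469593  1.22363557] [597.46995134 159.4577172  151.03626025]
```

View pics/s6c.png

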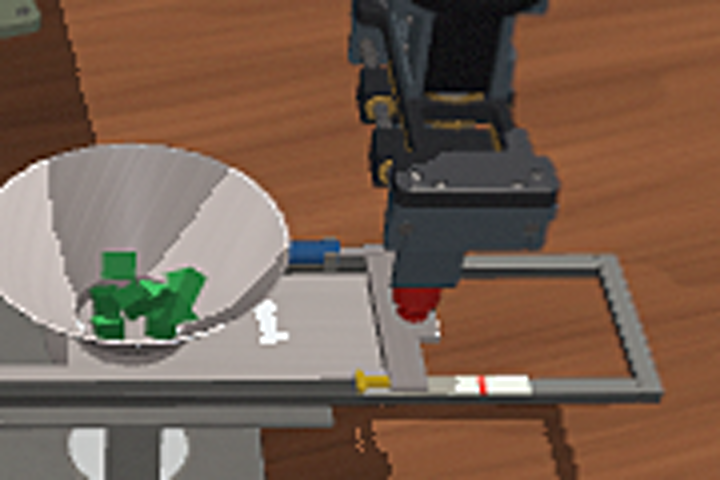

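Run:
```python
from h import *
s=state();e=np.array(s["ee_pos"]);Rm=R.from_euler("xyz",s["ee_rot"],degrees=True)
k=lambda P:((proj("scene",P)[0]-[300,120])*4).round()
for y in(-26,-13,13,26):
  for x in(-16,16): print(y,x,k(e+Rm.apply([x,y,22])))
for z in(127,142,158,162): print(z,k([598,160.5,z]),k([598+12.4,160.5-4,z]))
```

```text
-26 -16 [377. 262.]
-26 16 [434. 262.]
-13 -16 [380. 278.]
-13 16 [438. 278.]
13 -16 [386. 309.]
13 16 [445. 309.]
26 -16 [389. 326.]
26 16 [448. 326.]
127 [413. 296.] [417. 312.]
142 [417. 276.] [421. 292.]
158 [421. 253.] [425. 269.]
162 [422. 247.] [426. 263.]
```

Run:
```python
from h import *
Rm=R.from_euler("xyz",[180,0,80.5],degrees=True);e=np.array([558.1,-304.3,170.5])
print([((proj("scene",e+Rm.apply([x,y,22]))[0]-[130,190])*4.5).round() for y in(46,59) for x in(-16,16)])
Rm=R.from_euler("xyz",[180,0,72.2],degrees=True);e=np.array([597.7,161.8,249.1])
print([((proj("scene",e+Rm.apply([x,y,22]))[0]-[140,60])*2.3).round() for y in(27,40) for x in(-16,16)])
s=cv2.imread("pics/s6.png")[150:215,380:430];print(state()["gripper_width"])
c=cv2.resize(s,None,fx=11,fy=9,interpolation=cv2.INTER_NEAREST);cv2.imwrite("pics/s6d.png",c)
```

```text
[array([191., 222.]), array([268., 214.]), array([189., 245.]), array([266., 236.])]
[array([608., 242.]), array([645., 242.]), array([610., 252.]), array([647., 252.])]
23.896451751053753
```

View pics/s6d.png

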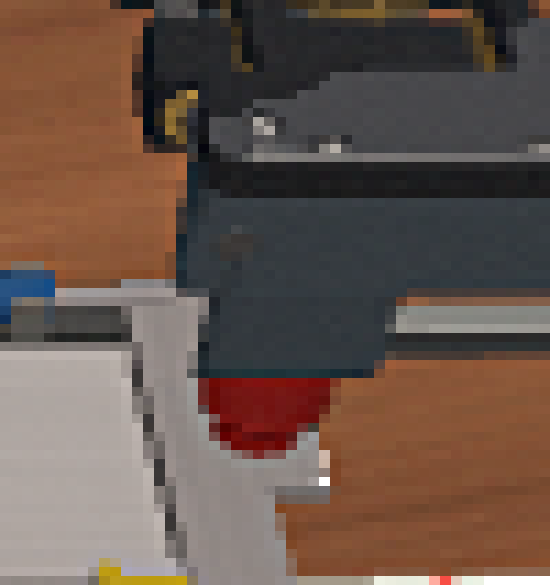

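The fingers hold the knob's upper part, and the knob's left edge lines up with the finger's left edge. I regrip a little lower and about 4 mm nearer the funnel, watching the force.

```bash
python3 -m jog '0 0 0 0 0 0;0 0 0 0 0 0;0 0 0 0 0 0;0 0 0 0 0 0;0 0 0 0 0 0;-0.004 0 0 0 0 0;-0.008 0 0.002 0 0 0;-0.008 0 0.005 0 0 0;-0.008 0 0.007 0 0 0;-0.008 0 0.008 0 0 0;-0.008 0 0.008 0 0 0' 0.2
```

```text
time_s: 18.02
ee_pos: [596.1, 155.6, 146.8]
ee_rot: [179.9, -0.1, 71.9]
force: [-0.3, -0.0, -0.7]
gripper_width: 54.7
```

```bash
python3 -m jog '0 0 0.003 0 0 0;0 0 0.006 0 0 0;0 0 0.006 0 0 0'
```

```text
time_s: 18.27
ee_pos: [595.9, 155.6, 143.4]
ee_rot: [180.0, -0.0, 71.9]
force: [-0.3, 0.5, -0.5]
gripper_width: 54.7
```

```bash
python3 -m jog '0 0 0 0 0 0;0 0 0 0 0 0;0 0 0 0 0 0;0 0 0 0 0 0;0 0 0 0 0 0;0 0 0 0 0 0;0 0 0 0 0 0;0 0 0 0 0 0;0 0 0 0 0 0;0 0 0 0 0 0' -1 50
python3 go.py 600 167 143.5 180 0 72; python3 -c "
from h import *;s=state();print(s['force'])"
```

```text
time_s: 19.1
ee_pos: [596.2, 155.6, 143.4]
ee_rot: [179.9, -0.1, 71.9]
force: [1.6, -0.2, -0.3]
gripper_width: 24.5
row [ 0.0241  0.0001 -0.0001] [ 0.001  -0.0006 -0.0013] rows needed 0.2884770119866073 0.021636534292540758
[ 1.5532128  -0.16218619 -0.32021492]
```

```bash
python3 -m jog '0.004 0 0 0 0 0;0.012 0 0 0 0 0;0.024 0 0 0 0 0;0.038 0 0 0 0 0;0.054 0 0 0 0 0;0.07 0 0 0 0 0;0.086 0 0 0 0 0;0.1 0 0 0 0 0;0.112 0 0 0 0 0;0.12 0 0 0 0 0;0.125 0 0 0 0 0;0.126 0 0 0 0 0;0.126 0 0 0 0 0;0.126 0 0 0 0 0'
python3 - <<'E'
from h import *
s=state();print(s['force'],s["ee_pos"],np.linalg.norm(np.array(s["ee_pos"])[:2]-[596.2,155.6]))
f=shot("scene","s7");c=f[140:270,300:470,::-1];cv2.imwrite("pics/s7c.png",cv2.resize(c,None,fx=4.5,fy=4.5,interpolation=2))
for q in("pointer","mark"):
    for x in tip_of(q,"scene")[:2]: print(q,x["confidence"],x["location"],atz("scene",x["location"],110).round(1))
E
```

```text
time_s: 20.27
ee_pos: [614.7, 213.6, 143.4]
ee_rot: [180.0, 0.2, 71.9]
force: [-2.2, -7.6, 2.1]
gripper_width: 24.5
[-2.16601909 -7.57733908  2.05889793] [614.69867169 213.64191864 143.44165644] 60.91851257413512
pointer 0.76 [417.8, 213.6] [647.7 172.8 110. ]
mark 0.97 [416.7, 212.5] [643.9 172.1 110. ]
```

View pics/s7c.png

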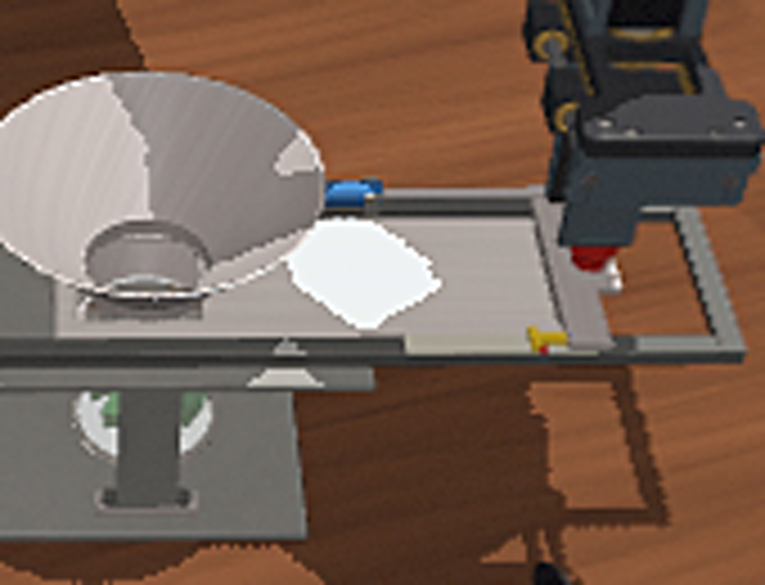

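All chips have left the hopper and green shows in the jar (crop ~(150,405)). The pointer at crop (538,340) stands about 2-4 mm short of the mark at (543,350), and the spring force (about 7.9 N) agrees. I nudge it.

```bash
python3 -m jog '0.003 0 0 0 0 0;0.007 0 0 0 0 0;0.01 0 0 0 0 0;0.01 0 0 0 0 0;0.01 0 0 0 0 0;0.01 0 0 0 0 0'
python3 - <<'E'
from h import *
s=state();print(s['force'],np.linalg.norm(np.array(s["ee_pos"])[:2]-[596.2,155.6]))
def yr(f):
    f=f.astype(int);r,g,b=f[...,0],f[...,1],f[...,2]
    m=(r>130)&(g>110)&(b<90);m[:205]=0;m[225:]=0;m[:,:370]=0;m[:,440:]=0
    n=(r>150)&(g<100)&(b<100);n[:207]=0;n[225:]=0;n[:,:400]=0;n[:,440:]=0
    for a in(m,n):
        y,x=np.nonzero(a);print(len(x),x.min() if len(x) else 0,x.max() if len(x) else 0,x.mean() if len(x) else 0,y.mean() if len(x) else 0)
for n in("s0","s7"): print(n);yr(cv2.imread(f"pics/{n}.png")[:,:,::-1])
f=shot("scene","s8");yr(f);c=f[140:270,300:470,::-1]
g=shot("top","t8");g=g[110:230,200:340,::-1]
cv2.imwrite("pics/s8c.png",np.hstack([cv2.resize(f[195:230,385:440,::-1],None,fx=7,fy=12,interpolation=0),cv2.resize(g,(400,420),interpolation=2)]))
for m in range(2):
  for cam in("scene","top"):
    print(cam,[(x["confidence"],x["location"]) for x in tip_of("media%d"%m,cam)])
E
```

```text
time_s: 20.92
ee_pos: [615.5, 216.3, 143.5]
ee_rot: [-180.0, 0.5, 71.9]
force: [-0.9, -6.9, 2.0]
gripper_width: 24.5
[-0.89753951 -6.92685914  1.95876686] 63.71317930722174
s0
22 389 397 392.09090909090907 214.63636363636363
4 420 420 420.0 215.5
s7
30 417 425 420.6666666666667 214.86666666666667
2 420 421 420.5 217.0
27 419 426 422.18518518518516 214.96296296296296
0 0 0 0 0
scene []
top [(0.61, [317.3, 200.7]), (0.61, [323.8, 192.1]), (0.58, [308.9, 186.8]), (0.47, [309.2, 200.7]), (0.42, [312.2, 190.2]), (0.38, [305.0, 199.7]), (0.36, [324.3, 183.3])]
scene []
top [(0.61, [317.3, 200.7]), (0.61, [323.8, 192.1]), (0.58, [308.9, 186.8]), (0.47, [309.2, 200.7]), (0.42, [312.2, 190.2]), (0.38, [305.0, 199.7]), (0.36, [324.3, 183.3])]
```

View pics/s8c.png

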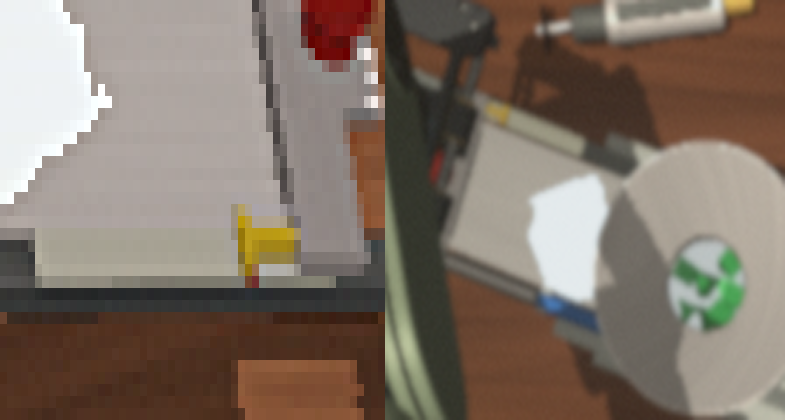

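```bash
python3 -m jog '0.003 0 0 0 0 0;0.007 0 0 0 0 0;0.007 0 0 0 0 0;0.007 0 0 0 0 0;0.007 0 0 0 0 0;0.007 0 0 0 0 0;0.007 0 0 0 0 0;0.007 0 0 0 0 0;0.007 0 0 0 0 0;0.007 0 0 0 0 0'
python3 - <<'E'
from h import *
s=state();print(s['force'],np.linalg.norm(np.array(s["ee_pos"])[:2]-[596.2,155.6]))
f=shot("scene","s9");g=shot("top","t9")
A=cv2.resize(f[195:270,300:440,::-1],(560,300),interpolation=2);B=cv2.resize(g[165:215,285:342,::-1],(228,200),interpolation=2)
C=cv2.resize(f[200:350,150:440,::-1],(560,290),interpolation=2)
im=np.zeros((590,790,3),np.uint8);im[:300,:560]=A;im[300:,:560]=C;im[:200,562:790]=B
im[210:410,562:790]=cv2.resize(g[135:170,220:260,::-1],(228,200),interpolation=0);cv2.imwrite("pics/s9c.png",im)
for q in("jar","spray_can","clip_tray","die_grinder","scoop","pointer"):
    for cam in("scene","top"):
        x=tip_of(q,cam)[:1];print(q,cam,[(v["confidence"],v["location"]) for v in x])
E
```

```text
time_s: 22.05
ee_pos: [615.9, 217.5, 143.5]
ee_rot: [-179.9, 0.8, 71.9]
force: [-0.1, -7.1, 2.3]
gripper_width: 24.5
[-0.07188779 -7.12441482  2.29579872] 64.93661867435736
jar scene [(0.64, [418.3, 213.6])]
jar top [(0.76, [311.1, 194.7])]
spray_can scene [(0.56, [284.1, 191.8])]
spray_can top [(0.6, [340.9, 266.8])]
clip_tray scene [(0.59, [279.8, 318.7])]
clip_tray top [(0.91, [385.6, 124.6])]
die_grinder scene [(0.96, [387.6, 292.4])]
die_grinder top [(0.62, [290.8, 113.8])]
scoop scene [(0.94, [206.7, 263.4])]
scoop top [(0.65, [430.5, 189.6])]
pointer scene [(0.84, [421.6, 216.1])]
pointer top [(0.87, [239.4, 143.0])]
```

View pics/s9c.png

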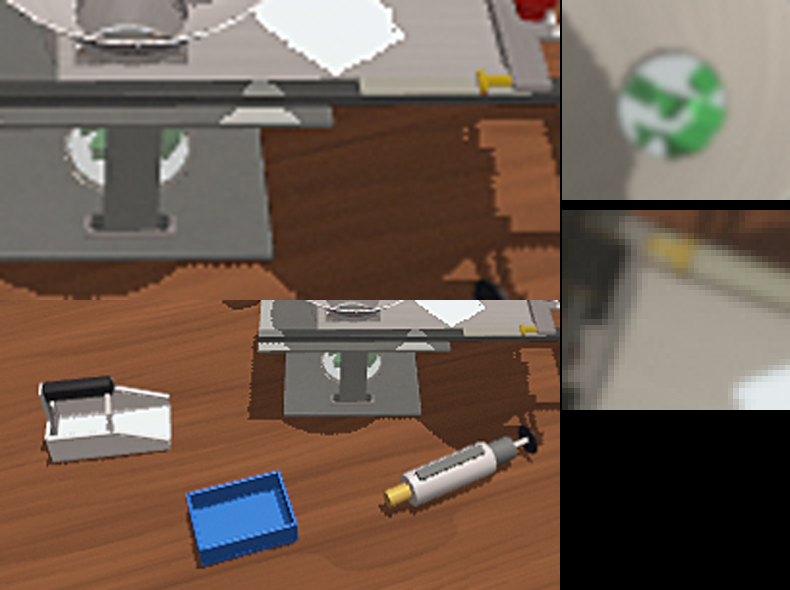

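The pointer's cross-piece (full-frame column ~420.5) covers the mark (column 420-421). Green chips lie only in the jar, and the scoop, tray and grinder are in place. Handing in.

```bash
python3 -c "
from h import *;print(job_done());s=state();print(s['time_s'],s['force'],s['ee_pos'])"
```

```text
the job is handed in; nothing more can be done
None
the job is handed in; nothing more can be done
```

I poured the chips into the shut hopper and stood the empty scoop back on the bench. I then drew the red knob until the yellow pointer covered the red mark, and handed in at about 22 s with the grip still holding it there.

**Last checks:**
- **Gate:** the tool had moved 64.9 mm along the pull. The pull-back read about 7.1 N, against 8 N given for the mark.
- **Chips:** the hopper throat was empty and green showed only inside the jar. I could not count all eight: the network found 7 from above, and some chips hide others.
- **Scoop:** before I set it down it looked empty, and the load read about 1.9 N, roughly the scoop alone. I never saw into the near corner of its floor.
- **Jar and bystanders:** the tray and grinder stand where they did in the last picture. The spray can, which lay outside that crop, came back at its earlier spot from the networks. The top view places the jar under the spout; the scene view's reading for it was a false hit at the pointer.

**What disagreed:**
- The grip read 24.5 mm on a knob given as 26 mm.
- The fingertips looked about 20 mm higher in the pictures than the given tool size implies. I regripped the knob once, about 7.5 mm lower, before pulling.

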